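Show a handlebar stem to the claim camera

ROBOT

A 6-joint arm with a two-finger parallel gripper is mounted at the origin on the work surface. World frame = base frame: x ahead of the robot, y to its left, z up, the work surface at z = 0. Lengths are in m, angles in rad, forces in N, time in s.
With the tool pointing down it reaches from about 0.275 to 0.875 m from the base axis. Payload 12.5 kg.
Tool frame: the origin (TCP) lies on the centre line of the jaws, within the pads' length; the fingertips stand r.finger_overhang ahead of it and the grasp point (between the pads) lies 3 mm ahead of it (r.finger_overhang is the distance from the TCP to the fingertips, in m); z points along the fingers, y is the line along which they close (so a half turn about z gives the same grasp; the last joint's range is limited). The gripper opens to 85 mm and grips with 20 to 120 N. Pads are 22 mm wide; open, the fingers measure 114 mm over their backs; the gripper's body (76 mm by 85 mm) begins 54 mm behind the grasp point. The pads swing forward as they close: fully open they stand 13 mm farther back than shut.
Start: joints at [1.036, 0.351, 1.652, -0, 1.139, -0.085], TCP at [0.239, 0.495, 0.253] pointing down, gripper open.
Joint ranges: [-2.75, 2.75], [-0.79, 2.1], [0.01, 2.65], [-1.57, 4.71], [0.07, 3.14], [-2.87, 2.87]. Speed limits (rad/s): [2.22, 2.22, 2.79, 3.14, 3.14, 3.14].

INTERFACE

Orientations are given as a unit quaternion [x, y, z, w].
In Python, from cell import r, optics gives the robot as it stands. The module is installed in compiled form; this text tells all that it offers. Calls block until the motion is done:
- r.move_to(position, orientation): joint-space move of the TCP to a pose.
- r.move_linear(position, rot=None, vel=0.15): straight line of the TCP; rot=None keeps the orientation; vel is the mean speed in m/s.
- r.set_joints(angles): joint-space move.
- r.set_gripper(opening, squeeze=None): opening from 0.0 (shut) to 1.0 (fully open); squeeze is the grip in N (None keeps the last); returns when the fingers have stopped.
- r.sleep(seconds).
- r.inverse_kinematics(position, orientation): joint angles nearest the present ones, or None.
- optics.get_image(name): name is "scene" or "side" or "wrist"; returns a dict with "pixels" (480x640x3 uint8, red, green, blue), "depth" (480x640 float32, m along the optical axis (not along the pixel's ray), 0 where there is no reading), "fx", "fy", "cx", "cy" (pixels), "camera_from_world" (4x4, takes a point from world to camera coordinates); the wrist camera has in their place "mount" (4x4, takes a point from camera to tool coordinates, whose origin is the TCP and whose axes are the flange's). Camera axes: x right, y down, z forward; pixel columns grow to the right and rows downward; lengths in m; the calibration is good to about 2 mm. The wrist camera is an equidistant fisheye: a pixel r from the principal point sees the ray r / f radians off the axis. A picture is of the moment at which its call begins: read the wrist's pose just before it.
A pose or a line that the arm cannot do raises r.PlanningError and nothing moves.
- r.hand_in(): hands the job in; it is judged then, once.
Readings, each from a call of its own:
- r.current_t(): time.
- r.current_q(): joint angles.
- r.current_qvel(): joint speeds.
- r.current_effort(): joint torques, N m.
- r.current_tool_pos(): TCP position.
- r.current_ee_rot(): TCP orientation.
- r.current_contact_force(): force on the tool from outside, world axes, zero at the start.
- r.current_torque(): the same for the moment, N m.
- r.current_opening(): opening from 0.0 (shut) to 1.0 (fully open).
- r.current_finger_force(): force on a finger pad.
Only numpy, scipy, OpenCV 4.12 (cv2) and the standard library are available. Lean on these libraries where they do the work, as an engineer would, in place of code of your own. Each camera call takes 0.05 s, during which the arm holds its last target. There are 200 camera calls.

TASK

Take the long handlebar stem, the longer of the two, out of the parts tray and hold it up for the camera on the tripod for the damage-claim pictures: level, right way up, its middle straight in front of the lens and about 20 cm from the glass. Turn it square to the lens to show first its left side (the rider's left), then its front with the four faceplate bolts, and last its right side, holding still for a second at each. Finish while still holding it there with its right side to the lens; do not touch the camera or disturb any of the other parts and things on the bench.

Things in the scene. Friction and masses are not known exactly. Their poses are not given: they have to be found in the camera images.
- long_stem: the long handlebar stem: dark metal, 0.13 to 0.2 kg, standing level on its underside; 110 mm between its two clamp axes, 160 mm over all, 44 high, 46 wide. Origin on its underside midway between the clamps; +x forward to the bar clamp and faceplate, +y its left side as the rider looks forward, z up. It starts with +x pointing away from the robot, give or take 40 degrees.
- stem_mid (a point): the middle of the long stem, 22 mm above its underside, axes as the stem's: centre of the plain straight bar between the clamps, flat-sided, 28 mm wide (y), 29 mm high, clear for 70 mm along x: the place to grip.
- faceplate (a point): front of the long stem, 75 mm ahead (+x) of its middle: the faceplate with four small bolts, closing the bar clamp (level 31 mm bore along y, 46 mm long, axis at x = 55 mm).
- steerer_clamp (a point): rear of the long stem, 55 mm behind its middle (x = -55 mm): axis of the upright 37 mm tube with an open 29 mm bore, two pinch ears behind it to x = -84 mm.
- tray: fixed low aluminium parts tray, 280 mm (x) by 400 mm (y), walls 22 mm high and 3 mm thick, floor 3 mm thick; it holds the long stem, the short stem and the crank arm lying side by side, roughly along its x and at least 110 mm apart middle to middle, in any order. Origin under its centre.
- camera: fixed black compact camera on a three-legged table tripod (legs reach 93 mm out), 252 mm high over all, camera body 116 mm wide and 34 mm deep, lens barrel 56 mm across pointing level along the camera's -x, roughly towards the robot. Origin on the bench under the tripod's centre, z up.
- lens (a point): the centre of the lens's front glass, 60 mm in front (-x) of the camera's origin and 210 mm above the bench; the lens looks level along this frame's -x, z is up.
- short_stem: short handlebar stem, same make, colour and cross-section as the long one but only 60 mm between its two clamp axes (110 mm over all, 46 wide, 44 high), in the same tray; leave it. Origin under its middle, +x to the bar clamp.
- crank: bare aluminium crank arm, 204 x 38 x 24 mm, lying flat in the tray; leave it. Origin under its middle, x along it.
- cassette: steel sprocket cassette, a stepped cone 114 mm across and 39 mm high, lying on the bench with the big sprocket down; leave it. Origin under its centre.
- pedal: black flat pedal 88 x 96 x 22 mm with a 14 mm spindle sticking out along +x, on the bench; leave it. Origin under its middle.
- spray_can: grey upright spray can, 60 mm across, 202 mm high, on the bench at the robot's left; leave it. Origin under its centre.
- mug: white mug, 80 mm across, 90 mm high, with a handle at +y, on the bench at the robot's left; leave it. Origin under its centre.
- spacer: small aluminium spacer ring, 34 mm across, 10 mm high, on the bench ahead of the robot; leave it. Origin under its centre.
Mind the look-alikes: they are no part of the job. What is shaped like the long_stem but purple is not meant.

How it is judged:
By the outcome, as a careful person would: the job done as asked, in the order asked, and still so for the second after the job is handed in, while the arm keeps its last pose, push and grip.
It also fails if it takes over 48 s, if anything falls off the work surface, if the arm or the gripper's body presses on something with over 40 N, if the wrist force passes 120 N, or if a joint passes its speed limit or range.

## Working session

There is one attempt and no reset: what is moved stays moved. The work goes in short steps, each a Python script; the robot and the scene stay as the last script left them, time stands still between calls to the robot, and variables do not carry over. Pictures are saved under pics/ and viewed, at most 10 in all, crops included, and the job is handed in when it is done.

```bash
mkdir -p pics; cat > h.py <<'E'
import numpy as np, cv2
from cell import r, optics
from scipy.spatial.transform import Rotation as R
def cloud(im):
    d=im["depth"]; v,u=np.mgrid[:480,:640]
    P=np.stack([(u-im["cx"])/im["fx"]*d,(v-im["cy"])/im["fy"]*d,d,np.ones_like(d)],-1)
    W=P@np.linalg.inv(im["camera_from_world"]).T
    W=W[...,:3]; W[d==0]=np.nan; return W
def save(n,p): cv2.imwrite("pics/"+n,p[...,::-1])
E
python3 - <<'E'
from h import *
for n in("scene","side"):
    im=optics.get_image(n); save(n+"1.png",im["pixels"]); np.savez(n+".npz",W=cloud(im),**im)
    print(n,im["fx"],np.linalg.inv(im["camera_from_world"]).round(3), (im["depth"]>0).mean())
print(r.current_t(),r.finger_overhang,r.current_ee_rot())
E
```

```text
scene 450.5512920118116 [[ 0.73   0.479 -0.487  1.12 ]
 [ 0.683 -0.519  0.513 -0.53 ]
 [-0.007 -0.708 -0.706  0.96 ]
 [ 0.     0.     0.     1.   ]] 0.99611328125
side 458.23841882907993 [[ 0.95  -0.242  0.197  0.373]
 [-0.312 -0.726  0.613 -0.578]
 [-0.005 -0.644 -0.765  0.965]
 [ 0.     0.     0.     1.   ]] 0.9961979166666667
0.1 0.022 [ 2.23001335e-01  9.74817992e-01 -5.03119650e-04 -1.83857161e-04]
```

View pics/scene1.png

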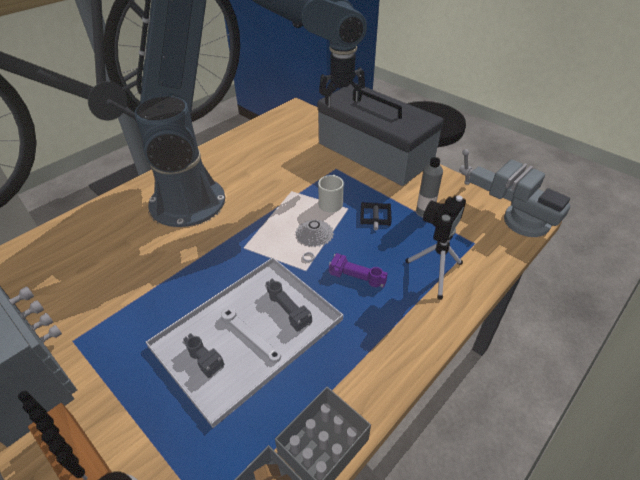

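View pics/side1.png

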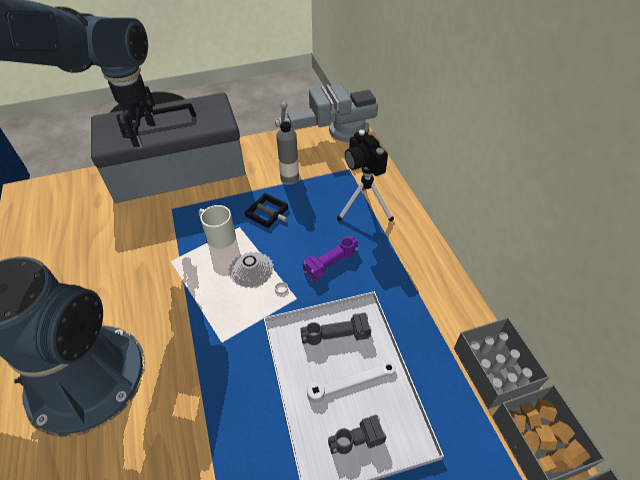

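The scene picture has three stem-like things:
- Dark stem at (290,303) in scene, (337,330) in side, in the tray. It is the longer of the two dark ones.
- Dark stem at (203,353) in scene, (357,436) in side, in the tray. It is shorter.
- Purple stem at (358,270), outside the tray. Wrong colour, so not meant.

The first fits the description. Next I'll measure it and check it in a crop.

```bash
cat > m.py <<'E'
from h import *
def dark(W,p): return (p.max(-1)<115)&(np.ptp(p.astype(int),axis=-1)<30)
for n,cs in(("scene",[(290,303),(203,353)]),("side",[(337,330),(357,436)])):
    f=np.load(n+".npz"); W=f["W"]; p=f["pixels"]
    z=W[...,2]
    ok=(z>.012)&(z<.07)&dark(W,p)
    k,l,s,c=cv2.connectedComponentsWithStats(ok.astype(np.uint8))
    for (u,v) in cs:
        sub=l[v-25:v+25,u-25:u+25]; i=np.bincount(sub[sub>0]).argmax()
        Q=W[l==i]; top=Q[Q[:,2]>.03]
        rect=cv2.minAreaRect(top[:,:2].astype(np.float32)*1000)
        print(n,(u,v),len(Q),"z98",np.percentile(Q[:,2],[2,50,98]).round(4),"rect mm",np.round(rect[0],1),np.round(rect[1],1),round(rect[2],1))
    # camera on tripod
    x=W[...,0];y=W[...,1]
    if n=="scene": u0,u1,v0,v1=400,470,180,310
    else: u0,u1,v0,v1=330,400,120,230
    C=W[v0:v1,u0:u1].reshape(-1,3)
    m=(C[:,2]>.16)&(C[:,2]<.27); C=C[m]
    m=np.linalg.norm(C[:,:2]-np.median(C[:,:2],axis=0),axis=1)<.12
    C=C[m]; print(n,"cam",len(C),C.min(0).round(3),C.max(0).round(3),np.median(C,0).round(3))
f=np.load("side.npz");p=f["pixels"]
a=cv2.resize(p[290:470,260:450],None,fx=3,fy=3,interpolation=cv2.INTER_CUBIC)[:540,:400]
b=cv2.resize(p[120:230,330:400],None,fx=4.9,fy=4.9,interpolation=cv2.INTER_CUBIC)
b=cv2.resize(b,(343,540)); save("crop.png",np.hstack([a,b]))
E
python3 m.py
```

```text
scene (290, 303) 821 z98 [0.0143 0.0385 0.049 ] rect mm [560.5 -81.2] [ 47.  159.5] 82.3
scene (203, 353) 751 z98 [0.0143 0.0408 0.0486] rect mm [ 520.9 -318.4] [ 45.3 110.2] 89.0
scene cam 1279 [0.719 0.223 0.16 ] [0.806 0.342 0.254] [0.78  0.261 0.233]
side (337, 330) 1118 z98 [0.0134 0.0398 0.0501] rect mm [561.5 -80.8] [ 45.3 158.8] 82.3
side (357, 436) 1059 z98 [0.0138 0.0435 0.0505] rect mm [ 521.8 -318.2] [ 45.7 107.7] 89.9
side cam 1355 [0.716 0.225 0.161] [0.806 0.341 0.258] [0.766 0.263 0.232]
```

View pics/crop.png

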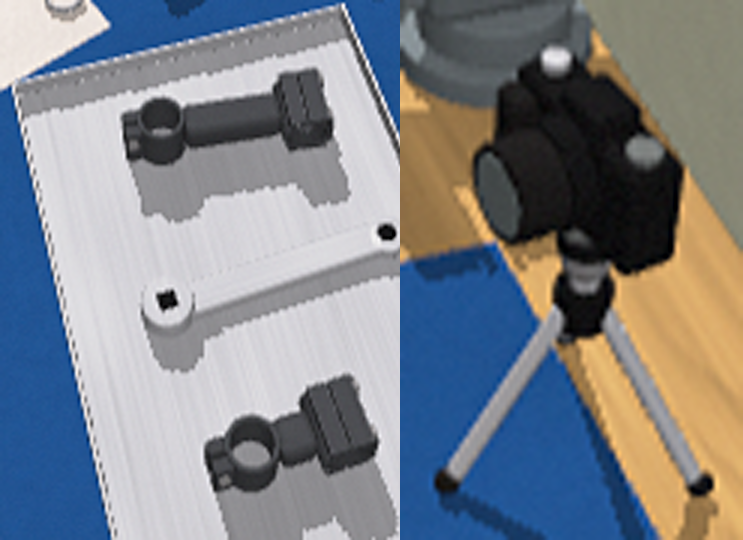

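The crop shows the upper dark stem with its open steerer ring on the robot side and its faceplate away from the robot. It measures 159 mm long and 46 mm wide, with its top at z≈0.05, so it is the long stem. The lens glass shows as a grey disc, and next I'll work out the lens pose.

```bash
cat > m2.py <<'E'
from h import *
f=np.load("side.npz");W=f["W"];p=f["pixels"].astype(int)
T=[]
for n in("scene","side"):
    g=np.load(n+".npz"); C=g["W"].reshape(-1,3); q=g["pixels"].reshape(-1,3)
    m=(np.linalg.norm(C[:,:2]-[.765,.28],axis=1)<.11)&(C[:,2]>.16)&(C[:,2]<.27)
    C=C[m];T.append(C)
A=np.vstack(T)
for lo,hi in((.17,.2),(.2,.225),(.225,.27),(.16,.27)):
    S=A[(A[:,2]>lo)&(A[:,2]<hi)]; rc=cv2.minAreaRect(S[:,:2].astype(np.float32)*1000); print(lo,hi,len(S),np.round(rc[0],1),np.round(rc[1],1),round(rc[2],1))
# glass
sub=p[140:180,335:365]; 
m=np.zeros((480,640),bool); b=sub.mean(-1)
m[140:180,335:365]=(b>60)&(b<150)
k,l,s,c=cv2.connectedComponentsWithStats(m.astype(np.uint8))
for i in range(1,k):
    if s[i,4]>20:
        Q=W[l==i]; Q=Q[(Q[:,2]>.17)&(Q[:,2]<.25)]; 
        if len(Q)<15: continue
        u,sv,vt=np.linalg.svd(Q-Q.mean(0),full_matrices=False)
        print(s[i],c[i].round(1),len(Q),"mean",Q.mean(0).round(4),"bbox",((Q.min(0)+Q.max(0))/2).round(4),"n",vt[2].round(3),"sv",sv.round(4),np.ptp(Q,axis=0).round(3))
# whole mount: tripod top-down for yaw: silver/black legs feet
L=W.reshape(-1,3); m=(np.linalg.norm(L[:,:2]-[.78,.28],axis=1)<.13)&(L[:,2]>.012)&(L[:,2]<.06); L=L[m]
k,lab,cen=cv2.kmeans(L[:,:2].astype(np.float32),3,None,(3,50,1e-4),5,cv2.KMEANS_PP_CENTERS)
for i in range(3): print("leg",(lab==i).sum(),cen[i].round(3))
E
python3 m2.py
```

```text
0.17 0.2 328 [760.5 275.5] [ 83.1 112.1] 15.7
0.2 0.225 661 [758.5 280.2] [ 79.3 118.9] 9.6
0.225 0.27 1622 [758.7 279.9] [ 78.5 116.9] 10.3
0.16 0.27 2634 [759.9 280.5] [ 82.  118.7] 8.5
[335 140  30  40 621] [344.1 160.3] 101 mean [0.7214 0.277  0.2127] bbox [0.7301 0.2962 0.2122] n [-0.999  0.044 -0.032] sv [0.1406 0.1161 0.0358] [0.027 0.084 0.045]
leg 86 [0.712 0.272]
leg 86 [0.824 0.231]
leg 4 [0.803 0.355]
```

```bash
cat >> m2.py <<'E'
print("----")
for yaw in (8,10,12):
    t=np.radians(yaw); d=np.array([np.cos(t),np.sin(t)]); e=np.array([-d[1],d[0]])
    a=A[:,:2]@d; l=A[:,:2]@e; z=A[:,2]
    a0=np.percentile(a,1)
    m=a<a0+.006; print(yaw,"front",a0.round(4),m.sum(),"lat ext",np.percentile(l[m],[1,50,99]).round(4),"z ext",np.percentile(z[m],[1,99]).round(4), "slope",np.polyfit(l[m],a[m],1)[0].round(3))
    mb=a<a0+.025; print("   barrel lat",np.percentile(l[mb],[1,99]).round(4),"z",np.percentile(z[mb],[1,99]).round(4))
    print("   body lat",np.percentile(l,[.5,99.5]).round(4),"a back",np.percentile(a,99.5).round(4), np.histogram(a[z<.235],12)[0], np.histogram(a[z<.235],12)[1].round(3))
    # body front face: points off the barrel
    lc=np.percentile(l[mb],[1,99]).mean()
    for lo,hi in((.034,.055),(-.055,-.034)):
        s=(l-lc>lo)&(l-lc<hi)&(z<.232)&(a<a0+.055)
        print("   face",lo,s.sum(),np.median(a[s]).round(4))
E
python3 m2.py | sed -n '/----/,$p'
```

```text
----
8 front 0.7516 234 lat ext [0.1443 0.1649 0.1946] z ext [0.1878 0.2388] slope -0.066
   barrel lat [0.1432 0.1935] z [0.1896 0.2399]
   body lat [0.1143 0.2282] a back 0.8305 [199  78  89  78 144  94 140 145  89  85  90 231] [0.75  0.757 0.764 0.771 0.778 0.785 0.791 0.798 0.805 0.812 0.819 0.826
 0.833]
   face 0.034 56 0.7821
   face -0.055 164 0.8002
10 front 0.7571 242 lat ext [0.1168 0.1374 0.1682] z ext [0.1879 0.2389] slope -0.039
   barrel lat [0.1164 0.1671] z [0.1896 0.2399]
   body lat [0.0859 0.2002] a back 0.8351 [208  74  91  80 130 104 187 119  83  91  83 212] [0.756 0.763 0.769 0.776 0.783 0.79  0.797 0.804 0.811 0.817 0.824 0.831
 0.838]
   face 0.034 56 0.7891
   face -0.055 181 0.8041
12 front 0.7616 245 lat ext [0.0902 0.1105 0.1417] z ext [0.188  0.2389] slope -0.012
   barrel lat [0.0895 0.1405] z [0.1896 0.2399]
   body lat [0.0572 0.1723] a back 0.8401 [212  76  84  82 118 112 219 109  89  86  90 185] [0.76  0.767 0.774 0.781 0.787 0.794 0.801 0.808 0.815 0.822 0.829 0.836
 0.842]
   face 0.034 53 0.7949
   face -0.055 177 0.8065
```

```bash
cat > m3.py <<'E'
from h import *
exec(open("m2.py").read().split("for lo,hi in((.17")[0].split("from h import *")[1])
for nm,init in(("front",-1),("back",1)):
  for src,C in zip(("scene","side","both"),(T[0],T[1],A)):
    t=np.radians(11); 
    for it in range(15):
        d=np.array([np.cos(t),np.sin(t)]);e=np.array([-d[1],d[0]])
        C2=C[C[:,2]<.245] if init>0 else C
        a=C2[:,:2]@d; l=C2[:,:2]@e
        h,b=np.histogram(a,np.arange(a.min()-.002,a.max()+.002,.002))
        hh=np.convolve(h,[1,1,1],'same'); n=len(hh)
        rng=range(0,8) if init<0 else range(n-8,n)
        j=max(rng,key=lambda i:hh[i]); c=b[j]+.001
        m=abs(a-c)<.004
        k=np.polyfit(l[m],a[m],1); t-=np.arctan(k[0])*.5 
    print(nm,src,np.degrees(t).round(2),m.sum(),"dist",np.median(a[m]).round(4),"lat",np.percentile(l[m],[2,98]).round(4),np.std(a[m]).round(4))
E
python3 m3.py
```

```text
front scene 11.47 76 dist 0.7728 lat [0.0968 0.1369] 0.0024
front side 11.96 183 dist 0.763 lat [0.0932 0.1417] 0.0013
front both 12.41 238 dist 0.764 lat [0.0859 0.1351] 0.0015
back scene 9.26 274 dist 0.8318 lat [0.0984 0.2067] 0.0015
back side 9.52 76 dist 0.8278 lat [0.0941 0.2006] 0.0023
back both 8.77 341 dist 0.8301 lat [0.1051 0.2136] 0.0018
```

```bash
cat >> h.py <<'E'
YAW=np.radians(10.4); d=np.array([np.cos(YAW),np.sin(YAW),0]); lens=np.array([.7208,.2718,.21])
stem=np.array([.565,-.0815,.025]); sy=np.radians(-7.7)
def rot(psi,s):
    y=s*np.array([-np.sin(psi),np.cos(psi),0]); z=np.array([0,0,-1.]); x=np.cross(y,z)
    return R.from_matrix(np.c_[x,y,z]).as_quat()
E
python3 - <<'E'
from h import *
hold=lens-.2*d
for s in(1,-1):
    for nm,p,psi in(("pick",stem,sy),("L",hold,YAW-np.pi/2),("F",hold,YAW),("R",hold,YAW+np.pi/2)):
        q=r.inverse_kinematics(p,rot(psi,s)); print(s,nm,None if q is None else np.round(q,3))
A=np.vstack([np.load(n+".npz")["W"].reshape(-1,3) for n in("scene","side")])
m=(A[:,2]>.13)&(A[:,2]<.4)&(np.linalg.norm(A[:,:2]-hold[:2],axis=1)<.17); print("near hold",m.sum(),A[m].mean(0))
m=(A[:,2]>.15)&(A[:,2]<.22)&(A[:,0]>.3)&(A[:,0]<.9)&(A[:,1]>.1)&(A[:,1]<.7)&(A[:,0]<.7)
print("can?",m.sum(),np.percentile(A[m],[5,50,95],axis=0).round(3))
# surroundings in the stem frame (left/right) above 12 mm
c,s_=np.cos(sy),np.sin(sy); B=A-[stem[0],stem[1],0]; X=B[:,0]*c+B[:,1]*s_; Y=-B[:,0]*s_+B[:,1]*c
m=(abs(X)<.02)&(abs(Y)<.12)&(B[:,2]>.012)&(B[:,2]<.1)
h,b=np.histogram(Y[m],np.arange(-.12,.125,.01)); print(dict(zip(b.round(2),h)))
E
```

```text
1 pick [-0.225  0.709  1.73  -0.     0.702 -1.661]
1 L [ 0.342  0.442  1.63  -0.     1.069  0.16 ]
1 F [ 0.342  0.442  1.63  -0.     1.069 -1.411]
1 R None
-1 pick [-0.225  0.709  1.73  -0.     0.702  1.48 ]
-1 L None
-1 F [ 0.342  0.442  1.63  -0.     1.069  1.731]
-1 R [ 0.342  0.442  1.63  -0.     1.069  0.16 ]
near hold 0 [nan nan nan]
can? 5336 [[0.311 0.472 0.155]
 [0.411 0.584 0.18 ]
 [0.62  0.683 0.198]]
{np.float64(-0.12): np.int64(135), np.float64(-0.11): np.int64(17), np.float64(-0.1): np.int64(0), np.float64(-0.09): np.int64(0), np.float64(-0.08): np.int64(0), np.float64(-0.07): np.int64(0), np.float64(-0.06): np.int64(0), np.float64(-0.05): np.int64(0), np.float64(-0.04): np.int64(0), np.float64(-0.03): np.int64(0), np.float64(-0.02): np.int64(134), np.float64(-0.01): np.int64(135), np.float64(-0.0): np.int64(118), np.float64(0.01): np.int64(39), np.float64(0.02): np.int64(0), np.float64(0.03): np.int64(0), np.float64(0.04): np.int64(0), np.float64(0.05): np.int64(0), np.float64(0.06): np.int64(0), np.float64(0.07): np.int64(24), np.float64(0.08): np.int64(61), np.float64(0.09): np.int64(0), np.float64(0.1): np.int64(0), np.float64(0.11): np.int64(0)}<stdin>:7: RuntimeWarning: Mean of empty slice.
  ret = um.true_divide(
```

```bash
cat >> h.py <<'E'
def rotA(psi,s,al):
    "tool tilted by al about the stem's y axis"
    return (R.from_rotvec(al*np.array([-np.sin(psi),np.cos(psi),0]))*R.from_quat(rot(psi,s))).as_quat()
E
python3 - <<'E'
from h import *
hold=lens-.2*d
for s in(1,-1):
  for al in(-30,-20,-15,-10,10,15,20,30):
    o=[]
    for p,psi in((stem,sy),(hold,YAW-np.pi/2),(hold,YAW),(hold,YAW+np.pi/2)):
        q=r.inverse_kinematics(p,rotA(psi,s,np.radians(al))); o.append("None" if q is None else str(np.round(q,2)[[0,3,4,5]]))
    print(s,al,*o)
E
```

```text
1 -30 [-0.25  2.47  0.09  2.14] [ 0.54 -0.51  1.29  0.56] [ 0.38 -0.27  0.39 -1.15] [0.13 0.6  1.1  2.78]
1 -20 [-0.24  0.18  0.2  -1.85] [ 0.48 -0.36  1.2   0.45] [ 0.37 -0.11  0.63 -1.31] None
1 -15 [-0.24  0.08  0.33 -1.75] [ 0.45 -0.28  1.16  0.39] [ 0.36 -0.07  0.74 -1.35] None
1 -10 [-0.23  0.04  0.46 -1.7 ] [ 0.41 -0.19  1.12  0.32] [ 0.35 -0.04  0.85 -1.37] None
1 10 [-0.22 -0.02  0.94 -1.64] [ 0.27  0.2   1.05 -0.01] [ 0.33  0.03  1.28 -1.43] [ 0.41 -0.19  1.12 -2.82]
1 15 [-0.22 -0.02  1.05 -1.64] [ 0.23  0.3   1.05 -0.1 ] [ 0.33  0.04  1.38 -1.44] [ 0.45 -0.28  1.16 -2.75]
1 20 [-0.21 -0.03  1.16 -1.63] [ 0.2   0.4   1.06 -0.19] [ 0.32  0.05  1.48 -1.44] [ 0.48 -0.36  1.2  -2.69]
1 30 [-0.21 -0.04  1.38 -1.63] [ 0.13  0.6   1.1  -0.36] [ 0.31  0.07  1.67 -1.45] [ 0.54 -0.51  1.29 -2.58]
-1 -30 [-0.25  2.47  0.09 -1.  ] [ 0.54 -0.51  1.29 -2.58] [ 0.38 -0.27  0.39  1.99] [ 0.13  0.6   1.1  -0.36]
-1 -20 [-0.24  0.18  0.2   1.29] [ 0.48 -0.36  1.2  -2.69] [ 0.37 -0.11  0.63  1.84] [ 0.2   0.4   1.06 -0.19]
-1 -15 [-0.24  0.08  0.33  1.4 ] [ 0.45 -0.28  1.16 -2.75] [ 0.36 -0.07  0.74  1.8 ] [ 0.23  0.3   1.05 -0.1 ]
-1 -10 [-0.23  0.04  0.46  1.44] [ 0.41 -0.19  1.12 -2.82] [ 0.35 -0.04  0.85  1.77] [ 0.27  0.2   1.05 -0.01]
-1 10 [-0.22 -0.02  0.94  1.5 ] None [0.33 0.03 1.28 1.71] [ 0.41 -0.19  1.12  0.32]
-1 15 [-0.22 -0.02  1.05  1.5 ] None [0.33 0.04 1.38 1.7 ] [ 0.45 -0.28  1.16  0.39]
-1 20 [-0.21 -0.03  1.16  1.51] None [0.32 0.05 1.48 1.7 ] [ 0.48 -0.36  1.2   0.45]
-1 30 [-0.21 -0.04  1.38  1.51] [0.13 0.6  1.1  2.78] [0.31 0.07 1.67 1.69] [ 0.54 -0.51  1.29  0.56]
```

A purely vertical grasp can't show all three sides, because R needs J6 = −2.98 and the limit is −2.87. Tilting the tool 15° about the stem's y-axis makes all three poses reachable. I'll pick it up that way.

```bash
cat > pick.py <<'E'
from h import *
al=np.radians(15); q=rotA(sy,1,al); up=np.array([0,0,1.])
g=stem+.009*up
r.set_gripper(.68,squeeze=60)
p=np.array(r.current_tool_pos()); r.move_linear(p+[0,0,.08],vel=.2)
r.move_to(g+.17*up,q); 
r.move_linear(g+.05*up,vel=.15); r.move_linear(g,vel=.05)
print(r.current_tool_pos(),r.current_contact_force())
r.set_gripper(0.,squeeze=60); r.sleep(.2)
print("open",r.current_opening(),r.current_finger_force(),r.current_contact_force(),r.current_t())
r.move_linear(g+.03*up,vel=.06); r.move_linear(g+.2*up,vel=.15)
r.sleep(.2)
print("open",r.current_opening(),r.current_finger_force(),r.current_contact_force(),r.current_t())
im=optics.get_image("side"); save("lift.png",im["pixels"])
E
python3 pick.py
```

```text
[ 0.56517345 -0.08152555  0.03429233] [-0.37905695 -0.42970232 -0.31700781]
open 0.31509186500865777 59.783679842948914 [0.01029223 1.17365592 6.92121475] 6.1167
open 0.31580813410375563 59.05910074710846 [-0.45934018 -0.30941249 -2.15610585] 8.25
```

View pics/lift.png

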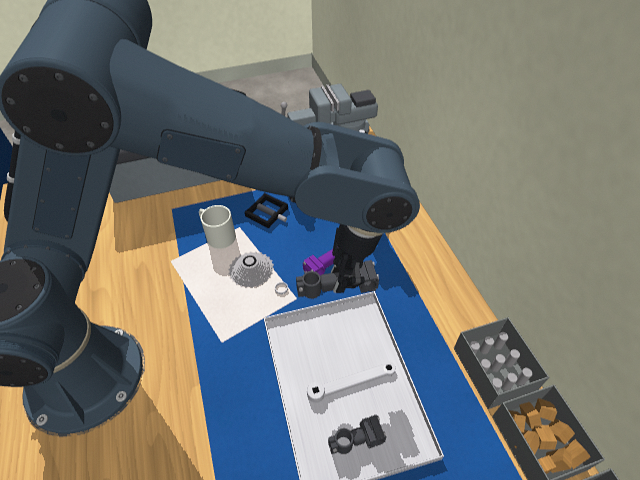

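The stem is in the gripper and clear of the tray: steerer ring at (311,284), faceplate at (370,276). The other parts haven't moved. Next I'll measure how it sits in the hand.

```bash
cat >> h.py <<'E'
def inhand(mid,psi):
    c,s=np.cos(psi),np.sin(psi); B=[]
    for n in("scene","side"):
        im=optics.get_image(n); W=cloud(im).reshape(-1,3); V=W-mid
        S=np.c_[V[:,0]*c+V[:,1]*s,-V[:,0]*s+V[:,1]*c,V[:,2]]
        S=S[(S[:,0]>-.1)&(S[:,0]<.095)&(abs(S[:,1])<.032)&(abs(S[:,2])<.04)]*1000
        B.append(S)
    for nm,S in zip(("scene","side","both"),B+[np.vstack(B)]):
        F=S[S[:,0]>40]; K=S[S[:,0]<-37]
        def top(Q): return np.round([len(Q)]+list(np.percentile(Q[:,2],[5,90,97])),1) if len(Q)>20 else None
        print(nm,"x ext",np.percentile(S[:,0],[.5,99.5]).round(1),"front top",top(F),"rear top",top(K),
          "front y",np.percentile(F[:,1],[1,99]).round(1) if len(F) else None,"rear y",np.percentile(K[:,1],[1,99]).round(1) if len(K) else None)
E
cat > chk.py <<'E'
from h import *
p=np.array(r.current_tool_pos()); inhand(p-[0,0,.009],sy)
print(p,r.current_t())
E
python3 chk.py
```

```text
scene x ext [-82.6  75.1] front top [540.  -18.6  21.6  22.2] rear top [117.   -1.1  20.7  22. ] front y [-24.6  21.4] rear y [-18.4   9.5]
side x ext [-82.9  74.9] front top [455.  -15.8  23.6  24.3] rear top [564.  -16.   22.   23.4] front y [-24.1  21. ] rear y [-18.8  16.5]
both x ext [-82.9  75. ] front top [995.  -17.7  22.8  23.8] rear top [681.  -15.1  21.9  23.3] front y [-24.5  21.4] rear y [-18.8  16.4]
[ 0.56490811 -0.08148426  0.23355238] 8.4
```

```bash
cat > show.py <<'E'
from h import *
al=np.radians(15); hold=lens-.2*d; tcp=hold+[0,0,.008]
def go(k): 
    psi=YAW+np.radians(k); r.move_to(tcp,rotA(psi,1,al)); return psi
psi=go(-90); r.sleep(1.4); print("L",r.current_t(),r.current_tool_pos(),tcp,r.current_opening()); inhand(hold,psi)
im=optics.get_image("side"); save("L.png",im["pixels"])
E
python3 show.py
```

```text
L 11.1833 [0.52409217 0.23569214 0.21800591] [0.52408571 0.23569617 0.218     ] 0.3195155508527257
scene x ext [-80.3  77.2] front top [397.  -19.8  20.8  21.6] rear top [ 31.  -23.6  18.7  19.6] front y [-22.9  22.4] rear y [-7.6 16.2]
side x ext [-79.2  76.8] front top [478.  -18.3  22.2  23.2] rear top [29.  -1.5 18.3 19.6] front y [-22.6  23. ] rear y [-17.2  -6.5]
both x ext [-79.9  77.1] front top [875.  -19.2  21.7  22.9] rear top [ 60.  -19.9  18.3  19.7] front y [-22.7  22.5] rear y [-16.9  15.9]
```

View pics/L.png

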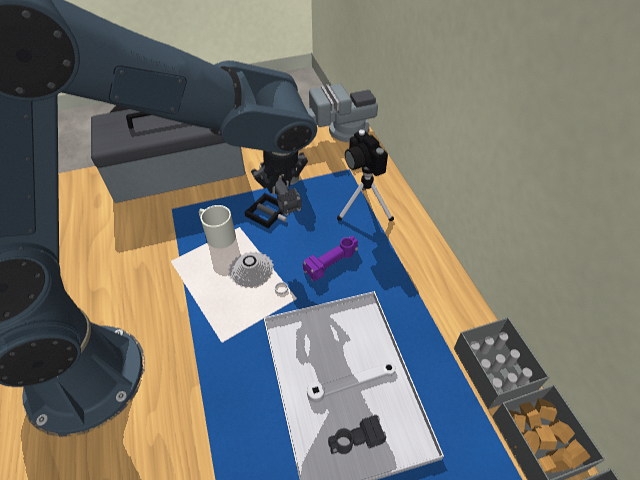

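In the L picture the stem is at (288,195) in front of the camera, with its faceplate towards the robot's right and its left side to the lens. The fit is within a few mm and nothing else has moved. On to the front and then the right side.

```bash
cat > show2.py <<'E'
from h import *
al=np.radians(15); hold=lens-.2*d; tcp=hold+[0,0,.008]
def go(k): 
    psi=YAW+np.radians(k); r.move_to(tcp,rotA(psi,1,al)); return psi
go(-45); psi=go(0); r.sleep(1.5); print("F",r.current_t(),r.current_tool_pos(),r.current_opening()); inhand(hold,psi)
im=optics.get_image("scene"); a=im["pixels"]
go(45); psi=go(90); r.sleep(1.5); print("R",r.current_t(),r.current_tool_pos(),r.current_opening(),r.current_q()); inhand(hold,psi)
b=optics.get_image("scene")["pixels"]
save("FR.png",np.hstack([cv2.resize(x[90:370,280:500],None,fx=1.8,fy=1.8) for x in(a,b)]))
E
python3 show2.py
```

```text
F 14.2 [0.52409096 0.23569208 0.21801035] 0.31394962911881313
scene x ext [-83.6  74. ] front top [349.  -20.2  20.6  21.7] rear top [298.  -20.   19.3  20.8] front y [-26.   21.8] rear y [-20.3  16.1]
side x ext [-83.5  74.1] front top [272.  -19.   22.5  23.6] rear top [425.  -17.1  20.4  21.9] front y [-24.7  19.4] rear y [-19.7  16.2]
both x ext [-83.5  74.1] front top [621.  -19.7  21.6  23. ] rear top [723.  -17.9  20.   21.5] front y [-25.8  21.5] rear y [-20.1  16.2]
R 17.2 [0.52409127 0.23569021 0.21800571] 0.31748903772093623 [ 0.44725805  0.47385909  1.58075636 -0.27453636  1.17109851 -2.75774662]
scene x ext [-86.2  68.7] front top [ 72.  -21.3  20.6  21.4] rear top [318.  -17.9  19.   20.2] front y [-21.7  23.8] rear y [-16.9  17.6]
side x ext [-85.3  70.4] front top [ 96.  -16.7  22.9  23.9] rear top [388.  -15.1  20.8  22.6] front y [-22.7  23. ] rear y [-16.2  17.5]
both x ext [-86.1  70.2] front top [168.  -19.9  22.3  23.8] rear top [706.  -16.9  20.   21.7] front y [-22.4  23.3] rear y [-16.7  17.6]
```

View pics/FR.png

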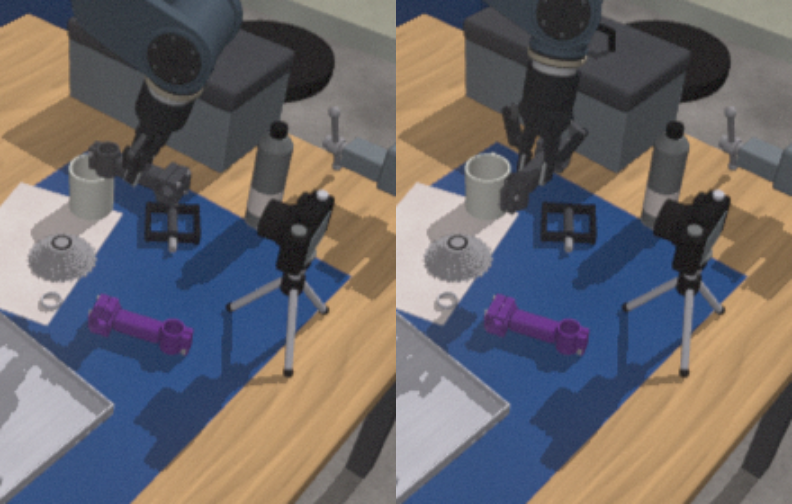

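In FR.png, the left half shows the faceplate end at (175,185) facing the lens. The right half shows the stem crosswise with its right side to the lens, level, and everything else still in place.

```bash
python3 -c "
from cell import r
print(r.hand_in())"
```

```text
the job is handed in; nothing more can be done
None
```

The long stem was shown to the camera left side, front, then right side, holding over a second at each about 20 cm from the glass, and I handed the job in at about 17 s with its right side still held to the lens; the lens direction is only known to about 1.5°.

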